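# Load the lever dispenser with a pump bottle

## Robot

A 7-joint arm with a two-finger parallel gripper is mounted at the origin on the work surface. World frame = base frame: x ahead of the robot, y to its left, z up, the work surface at z = 0. Lengths are in m, angles in rad, forces in N, time in s.
With the tool pointing down it reaches from about 0.4 to 0.85 m from the base axis. Payload 4.4 kg.
Tool frame: the origin (TCP) lies where the fingers leave the gripper's body, on its centre line; the fingertips stand 97 mm ahead of it and the grasp point (between the pads) lies 78 mm ahead of it (bot.tcp_to_grasp is the distance from the TCP to the grasp point, in m); z points along the fingers, y is the line along which they close (so a half turn about z gives the same grasp; the last joint's range is limited). The gripper opens to 94 mm and grips with 3 to 60 N. Pads are 16 mm wide; open, the fingers measure 119 mm over their backs; the gripper's body (75 mm by 177 mm) begins 78 mm behind the grasp point.
Start: joints at [1.225, 0.628, 0.038, 1.517, -0.027, 0.996, -0.02], TCP at [0.18, -0.625, 0.303] pointing down, gripper open.
Joint ranges: [-3.06, 3.06], [-0.37, 2.12], [-1.25, 1.32], [0.18, 2.47], [-1.1, 4.24], [0.23, 1.98], [-2.94, 2.94]. Speed limits (rad/s): [2.57, 2.57, 3.14, 3.14, 3.14, 3.14, 3.14].

## Interface

Orientations are given as a 3x3 rotation matrix whose columns are the frame's x, y, z axes.
In Python, from plant import bot gives the robot as it stands. Calls block until the motion is done:
- bot.movep(position, orientation): joint-space move of the TCP to a pose.
- bot.move_straight(position, rot=None, speed=0.15): straight line of the TCP; rot=None keeps the orientation; speed is the mean speed in m/s.
- bot.goto_joints(angles): joint-space move.
- bot.grip(opening): opening from 0.0 (shut) to 1.0 (fully open); the grip force is fixed at half the most; returns when the fingers have stopped.
- bot.dwell(seconds).
- bot.inverse_kinematics(position, orientation): joint angles nearest the present ones, or None.
- bot.capture(name): name is "scene" or "top" or "wrist"; returns (picture, depth): 480x640x3 uint8, red, green, blue; 480x640 float32, m along the optical axis (not along the pixel's ray), 0 where there is no reading.
- bot.calibration(name): a dict with "fx", "fy", "cx", "cy" (pixels), "k1" (the pictures are not rectified: a ray, as slopes to the right and down, at radius r is drawn at 1 + k1 r^2 times it, then the intrinsics apply), "origin" and "attitude" of the camera in the world; the wrist camera has in their place "mount" (4x4, takes a point from camera to tool coordinates, whose origin is the TCP and whose axes are the flange's). Camera axes: x right, y down, z forward; pixel columns grow to the right and rows downward; lengths in m; the calibration is good to about 2 mm. A picture is of the moment at which its call begins: read the wrist's pose just before it. calibration takes no time and is no camera call.
A pose or a line that the arm cannot do raises bot.IKError and nothing moves.
- bot.sign_off(): hands the job in; it is judged then, once.
Readings, each from a call of its own:
- bot.read_time(): time.
- bot.read_q(): joint angles.
- bot.read_qvel(): joint speeds.
- bot.read_effort(): joint torques, N m.
- bot.read_tcp_pos(): TCP position.
- bot.read_ee_rot(): TCP orientation.
- bot.read_ft_force(): force on the tool from outside, world axes, zero at the start.
- bot.read_ft_torque(): the same for the moment, N m.
- bot.read_gripper_width(): opening from 0.0 (shut) to 1.0 (fully open).
- bot.read_finger_force(): force on a finger pad.
Only numpy, scipy, OpenCV 4.12 (cv2) and the standard library are available. Lean on these libraries where they do the work, as an engineer would, in place of code of your own. Each camera call takes 0.05 s, during which the arm holds its last target. There are 200 camera calls.

## Task

Reload the elbow-lever hand-disinfectant dispenser: without gripping or lifting the tall pump bottle, push it gently along the counter with the fingers, low enough that it slides and does not tip, until it stands fully home under the lever against the back plate of the steel stand. Then press the stand's lever all the way down so that it works the pump, let it spring back up and leave the bottle standing in place. Do not disturb the other things on the counter.

Things in the scene. Friction and masses are not known exactly. Their poses are not given: they have to be found in the camera images.
- bottle: tall white pump bottle with grey pump, loose, 0.35-0.65 kg: round body 64 mm across, straight to 160 mm; top of pump head at 222 mm. Origin: centre of underside, z up. Spout points to its -x, 42 mm out from the axis at 205-220 mm height. Friction on the counter 0.5-0.7: a push more than 40 mm above the counter may tip it
- holder: steel stand fixed to the counter, open front, no floor. Origin: point on the counter under the bottle's axis when home; x points from the open front into the stand, z up. Back plate's face at x = 32 mm. Cheeks 76 mm apart, 90 mm high, from the back plate to x = -5, flaring to 108 mm apart at x = -25 mm. Foot to x = 108, 120 mm wide
- lever (a joint): angle of the stand's steel lever, rad: 0 at rest (up), grows as its front goes down; sprung. Pin along y at x = 50, z = 238 mm of the stand; it reaches over the bottle to x = -86 mm, 226-250 mm high at rest, clearing the pump head by 4 mm. With the bottle home the pump bottoms at about 0.35; else it stops at 0.42
- paddle (a point): where to press: top face of the broad paddle (46 mm long, 62 wide, 6 thick) at the lever's front end, 118 mm in front of the pin, 68 mm in front of the stand's origin, 245 mm high at rest. Going down about 40 mm with roughly 4 to 10 N works the pump fully
- pump (a joint): how far the bottle's pump head is pushed down, m: 0 at rest, 0.014 fully down; its spring takes 4 to 16 N on the head itself
- spray: bystander: trigger spray bottle, white with grey head, 72 mm across, 228 mm high; origin centre of the underside
- carton: bystander: upright medicine carton 45 x 60 x 110 mm; origin centre of the underside
- dish: bystander: steel kidney dish about 90 x 190 mm and 36 mm high; origin about the middle of its underside
- amber: bystander: squat amber glass bottle 42 mm across, 70 mm high; origin centre of the underside
- vial: bystander: small clear glass vial 24 mm across, 45 mm high, beside the stand; origin centre of the underside
- tape: bystander: roll of tape lying flat, 56 mm across, 25 mm high, beside the stand; origin centre of the underside
- cup: bystander: clear dosing cup 48 mm across, 40 mm high; origin centre of the underside

How it is judged:
By the outcome, as a careful person would: the job done as asked, in the order asked, and still so for the second after the job is handed in, with the robot touching nothing.
It also fails if it takes over 72 s, if anything falls off the work surface, if the arm or the gripper's body presses on something with over 40 N, if the wrist force passes 120 N, or if a joint passes its speed limit or range.

## Working session

There is one attempt and no reset: what is moved stays moved. The work goes in short steps, each a Python script; the robot and the scene stay as the last script left them, time stands still between calls to the robot, and variables do not carry over. Pictures are saved under pics/ and viewed, at most 10 in all, crops included, and the job is handed in when it is done.

```bash
mkdir -p pics; ls
python3 - <<'E'
from plant import bot
import cv2,numpy as np
for n in ("scene","top"):
    p,d=bot.capture(n); np.savez(f"pics/{n}0.npz",p=p,d=d)
    cv2.imwrite(f"pics/{n}0.png",p[:,:,::-1]); print(n,bot.calibration(n))
print(bot.calibration("wrist"),bot.read_time(),bot.read_tcp_pos(),bot.read_ee_rot())
E
```

```text
pics
scene {'fx': 453.4981894146224, 'fy': 453.4981894146224, 'cx': 312.26116674399714, 'cy': 238.371958878712, 'k1': -0.06131472504313592, 'origin': array([ 1.28851928, -0.16624827,  0.78272906]), 'attitude': array([[ 0.16187934,  0.66421877, -0.72980032],
       [ 0.98676679, -0.10199006,  0.1260529 ],
       [ 0.00929432, -0.74054808, -0.6719391 ]])}
top {'fx': 495.02778747050945, 'fy': 495.02778747050945, 'cx': 314.68900484054217, 'cy': 237.12153016911125, 'k1': 0.010174115758951384, 'origin': array([ 0.43830898, -0.02944405,  1.44715169]), 'attitude': array([[-0.0264045 , -0.99347095,  0.11098771],
       [-0.99963218,  0.0269282 ,  0.00322195],
       [-0.00618962, -0.11086181, -0.99381656]])}
{'fx': 416.7891860330882, 'fy': 416.7891860330882, 'cx': 328.4499661588477, 'cy': 242.807619265548, 'k1': -0.005357777869920175, 'mount': array([[-1.95441799e-03, -9.70165516e-01, -2.42435665e-01,
         7.03651645e-02],
       [ 9.99998035e-01, -1.81578635e-03, -7.95266037e-04,
         8.07334454e-06],
       [ 3.31328312e-04, -2.42436743e-01,  9.70167159e-01,
        -8.25329455e-02],
       [ 0.00000000e+00,  0.00000000e+00,  0.00000000e+00,
         1.00000000e+00]])} 0.1 [ 0.17941012 -0.6242989   0.30186826] [[ 9.61108592e-01  2.76170276e-01 -5.03289060e-04]
 [ 2.76170732e-01 -9.61107227e-01  1.62011288e-03]
 [-3.62877323e-05 -1.69609811e-03 -9.99998561e-01]]
```

View pics/scene0.png

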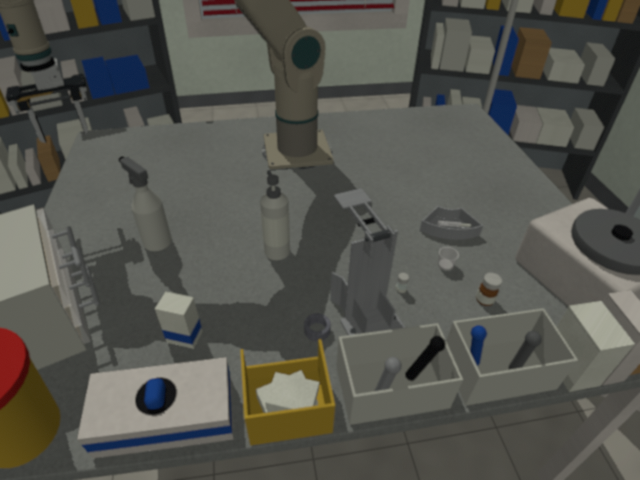

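View pics/top0.png

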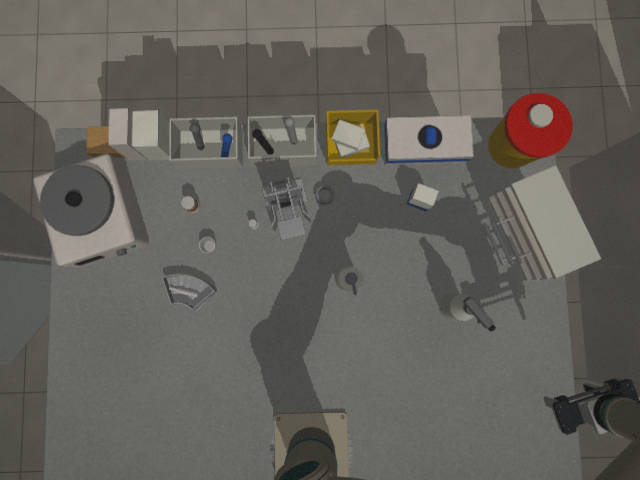

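Scene view: bottle at about (276,225), stand with its lever at (365,250), and the tape (317,327) and vial (402,283) on either side. Top view: pump (350,279), paddle (291,228), stand (285,200), tape (324,195), vial (253,223).

```bash
cat > h.py <<'E'
import numpy as np,cv2
from plant import bot
def cloud(name,d,cal=None,R=None,o=None):
    c=cal or bot.calibration(name)
    if R is None: R,o=c["attitude"],c["origin"]
    v,u=np.mgrid[:480,:640]
    K=np.array([[c["fx"],0,c["cx"]],[0,c["fy"],c["cy"]],[0,0,1]])
    n=cv2.undistortPoints(np.stack([u.ravel(),v.ravel()],1).astype(float)[:,None],K,np.array([c["k1"],0,0,0,0]))[:,0]
    P=np.c_[n,np.ones(len(n))]*d.ravel()[:,None]
    P=P@R.T+o; P[d.ravel()==0]=np.nan
    return P.reshape(480,640,3)
def circ(xy):
    A=np.c_[2*xy,np.ones(len(xy))]; s=np.linalg.lstsq(A,(xy**2).sum(1),rcond=None)[0]
    return s[:2],np.sqrt(s[2]+s[0]**2+s[1]**2)
E
python3 - <<'E'
from h import *
C={}
for n in("scene","top"):
    f=np.load(f"pics/{n}0.npz"); C[n]=cloud(n,f["d"])
    P=C[n]; print(n,"table z",np.nanmedian(P[300:340,300:340,2] if n=="top" else P[180:200,200:240,2]))
for n,(u0,u1,v0,v1) in dict(scene=(250,300,165,265),top=(325,375,255,305)).items():
    Q=C[n][v0:v1,u0:u1].reshape(-1,3)
    b=Q[(Q[:,2]>.04)&(Q[:,2]<.155)]; print(n,"bottle body",len(b),circ(b[:,:2]))
    t=Q[Q[:,2]>.2]; print(" head",len(t),t.mean(0),t[:,2].max()); 
    if len(t)>5:
        w,V=np.linalg.eigh(np.cov(t[:,:2].T)); print(V[:,1],np.sqrt(w),t.min(0),t.max(0))
for n,(u0,u1,v0,v1) in dict(scene=(325,405,180,340),top=(255,312,165,245)).items():
    Q=C[n][v0:v1,u0:u1].reshape(-1,3)
    t=Q[(Q[:,2]>.22)&(Q[:,2]<.28)]; (c,s,a)=cv2.minAreaRect((t[:,:2]*1000).astype(np.float32))
    print(n,"lever",len(t),t.mean(0),c,s,a,"maxz",t[:,2].max())
    w,V=np.linalg.eigh(np.cov(t[:,:2].T)); print(V[:,1])
    p=t[t[:,0]<t[:,0].min()+.04]; print(" front",p.mean(0),t.min(0),t.max(0))
    for lo,hi in((.003,.02),(.06,.1),(.1,.2)):
        q=Q[(Q[:,2]>lo)&(Q[:,2]<hi)]; (c,s,a)=cv2.minAreaRect((q[:,:2]*1000).astype(np.float32)); print(" ",lo,hi,len(q),c,s,a)
for nm,(u0,u1,v0,v1) in dict(vial=(245,262,213,232),tape=(312,337,182,208),carton=(400,445,178,215)).items():
    Q=C["top"][v0:v1,u0:u1].reshape(-1,3);q=Q[Q[:,2]>.012]; print(nm,len(q),np.median(q,0),q.max(0),q.min(0))
im=cv2.imread("pics/top0.png")[155:315,235:385]; cv2.imwrite("pics/tc.png",cv2.convertScaleAbs(cv2.resize(im,None,fx=3.7,fy=3.7,interpolation=2),alpha=1.6))
im=cv2.imread("pics/scene0.png")[160:350,240:430]; cv2.imwrite("pics/sc.png",cv2.convertScaleAbs(cv2.resize(im,None,fx=3.1,fy=3.1,interpolation=2),alpha=1.6))
E
```

```text
scene table z 0.0003130680293832455
top table z -0.00041811949149606065
scene bottle body 1030 (array([ 0.47278869, -0.11409545]), np.float64(0.03142907476672986))
 head 140 [ 0.47254944 -0.11533727  0.2186025 ] 0.22444696137012032
[-0.98293043 -0.18397765] [0.00626018 0.01295712] [ 0.43674807 -0.12683472  0.20080347] [ 0.48741377 -0.10236973  0.22444696]
top bottle body 37 (array([ 0.47047059, -0.11304891]), np.float64(0.031325433810406346))
 head 119 [ 0.46257418 -0.11485463  0.22035739] 0.22691719017918932
[-0.98488451 -0.17321228] [0.00562056 0.01406999] [ 0.43182054 -0.12480672  0.2098367 ] [ 0.48125781 -0.1023036   0.22691719]
scene lever 1324 [0.65504051 0.04253066 0.24135824] (649.4592895507812, 40.75802230834961) (151.29095458984375, 95.81236267089844) 15.76200008392334 maxz 0.24861616206676307
[-0.98042658 -0.19688504]
 front [0.59294981 0.03200787 0.24533727] [ 0.56864508 -0.00245105  0.2200404 ] [0.72700548 0.1000344  0.24861616]
  0.003 0.02 1329 (488.9970397949219, 124.31413269042969) (236.08148193359375, 575.5838623046875) 79.45634460449219
  0.06 0.1 1277 (740.6580200
[... 513 characters left out ...]

  0.003 0.02 779 (699.1375122070312, 66.15299987792969) (166.9446563720703, 236.17323303222656) 88.91282653808594
  0.06 0.1 161 (692.2142333984375, 53.362037658691406) (121.2351303100586, 111.98595428466797) 12.085412979125977
  0.1 0.2 237 (688.4474487304688, 53.15155029296875) (5.676555633544922, 95.56053161621094) 12.341506004333496
vial 66 [0.63777881 0.15067874 0.04406516] [0.64902774 0.16201809 0.05047792] [0.62898193 0.14182931 0.01227965]
tape 174 [ 0.72227597 -0.05531283  0.0246596 ] [ 0.74991988 -0.02884625  0.03602746] [ 0.69521901 -0.08205469  0.01212601]
carton 582 [ 0.68998358 -0.32492739  0.10694047] [ 0.72986063 -0.29364032  0.11770753] [ 0.66452765 -0.36610137  0.0126373 ]
```

View pics/tc.png

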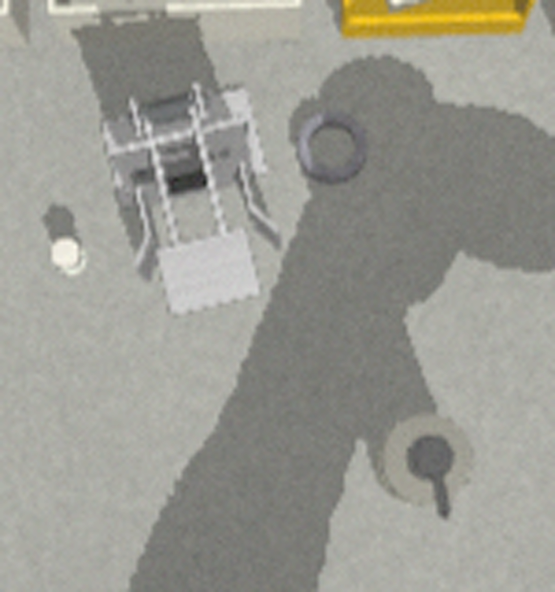

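View pics/sc.png

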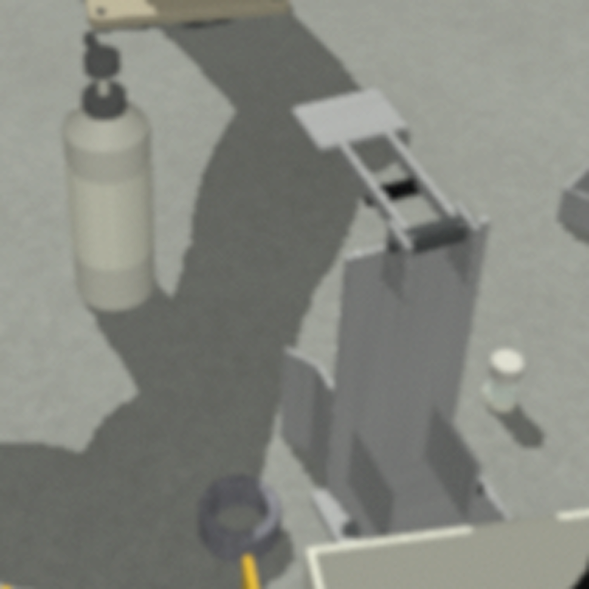

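The crops show the open stand with its paddle, centred at (210,270) in the top crop. The bottle's spout faces the robot at (445,515), and the tape and vial sit either side of the stand. The stand's yaw is about 12.2° and its origin about (0.657, 0.0465); the paddle and the back plate give the same values. The bottle is at (0.472, −0.1135). Next I'll check which tilted two-finger cradle pushes the arm can reach.

```bash
cat >> h.py <<'E'
O=np.array([.657,.0465]); YAW=np.radians(12.2); A=np.array([np.cos(YAW),np.sin(YAW)]); N=np.array([-A[1],A[0]])
def rot(h,t):  # heading h, tilt t from vertical (rad); camera side up
    z=np.array([np.cos(h)*np.sin(t),np.sin(h)*np.sin(t),-np.cos(t)]); y=np.array([np.sin(h),-np.cos(h),0])
    return np.c_[np.cross(y,z),y,z]
def tcp(xy,h,t,back,ztip=.022):  # cradle pose: tip centre 'back' m behind bottle axis xy
    R=rot(h,t); tip=np.array([xy[0]-back*np.cos(h),xy[1]-back*np.sin(h),ztip]); return tip-.097*R[:,2],R
E
python3 - <<'E'
from h import *
B=np.array([.472,-.1135]); W=O-.125*A
f=np.load("pics/top0.npz");P=cloud("top",f["d"])[285:335,445:500].reshape(-1,3);q=P[P[:,2]>.05];print("spray",q.min(0),q.max(0))
for t in (30,40,50,60):
  for h in (0,12.2,25,35,45):
    r=[]
    for xy,bk in((B,.09),(B,.03),(W,.09),(W,.03),(O,.03)):
        r.append(bot.inverse_kinematics(*tcp(xy,np.radians(h),np.radians(t),bk)) is not None)
    print(t,h,r)
E
```

```text
spray [ 0.3336976  -0.4554317   0.05089917] [ 0.4241672  -0.37450568  0.23617504]
30 0 [False, False, False, False, True]
30 12.2 [False, False, False, False, True]
30 25 [False, False, False, False, True]
30 35 [True, True, False, True, True]
30 45 [True, True, True, True, True]
40 0 [False, False, False, False, True]
40 12.2 [False, False, False, False, True]
40 25 [False, False, False, False, True]
40 35 [True, True, False, False, True]
40 45 [True, True, True, True, True]
50 0 [False, False, False, False, False]
50 12.2 [False, False, False, False, True]
50 25 [False, False, False, False, True]
50 35 [True, True, False, False, True]
50 45 [True, True, True, True, True]
60 0 [False, False, False, False, False]
60 12.2 [False, False, False, False, False]
60 25 [False, False, False, False, True]
60 35 [True, True, False, False, True]
60 45 [True, True, True, True, True]
```

Run:
```python
from h import *
r=np.radians
for t in (45,52,60):
  print("tilt",t)
  for s in (-.16,-.125,-.1,-.075,-.05,-.025,0):
    print(s,[h for h in range(12,61,4) if bot.inverse_kinematics(*tcp(O+s*A,r(h),r(t),.026)) is not None])
# direct line from B to the axis at several s
  print("B",[h for h in range(-30,71,5) if bot.inverse_kinematics(*tcp(np.array([.472,-.1135]),r(h),r(t),.026)) is not None])
```

```text
tilt 45
-0.16 [48, 52, 56, 60]
-0.125 [40, 44, 48, 52, 56, 60]
-0.1 [36, 40, 44, 48, 52, 56, 60]
-0.075 [32, 36, 40, 44, 48, 52, 56, 60]
-0.05 [24, 28, 32, 36, 40, 44, 48, 52, 56, 60]
-0.025 [16, 20, 24, 28, 32, 36, 40, 44, 48, 52, 56, 60]
0 [12, 16, 20, 24, 28, 32, 36, 40, 44, 48, 52, 56, 60]
B [35, 40, 45, 50, 55, 60, 65, 70]
tilt 52
-0.16 [48, 52, 56, 60]
-0.125 [40, 44, 48, 52, 56, 60]
-0.1 [40, 44, 48, 52, 56, 60]
-0.075 [36, 40, 44, 48, 52, 56, 60]
-0.05 [28, 32, 36, 40, 44, 48, 52, 56, 60]
-0.025 [24, 28, 32, 36, 40, 44, 48, 52, 56, 60]
0 [16, 20, 24, 28, 32, 36, 40, 44, 48, 52, 56, 60]
B [35, 40, 45, 50, 55, 60, 65, 70]
tilt 60
-0.16 [44, 48, 52, 56, 60]
-0.125 [40, 44, 48, 56, 60]
-0.1 [40, 44, 48, 56, 60]
-0.075 [36, 40, 44, 48, 60]
-0.05 [32, 36, 40, 44, 48, 60]
-0.025 [28, 32, 36, 40, 44, 48, 60]
0 [20, 24, 28, 32, 36, 40, 44, 48, 52, 60]
B [30, 35, 40, 45, 50, 55, 60, 65, 70]
```

Run:
```python
from h import *
r=np.radians; T=r(50); B=np.array([.472,-.1135]); W=O-.125*A
p0,R0=tcp(B,r(38),T,.075); up=p0+[0,0,.25]
bot.grip(.468)
bot.move_straight(bot.read_tcp_pos()+np.array([0,0,.15]),speed=.25)
bot.movep(up,R0); print("hover",bot.read_time(),bot.read_tcp_pos(),up)
bot.move_straight(p0,speed=.12); print("down",bot.read_time(),bot.read_gripper_width()*94,bot.read_ft_force())
for bk in (.045,.036,.031):
    bot.move_straight(tcp(B,r(38),T,bk)[0],speed=.05); print(bk,np.round(bot.read_ft_force(),2))
n=8
for i in range(1,n+1):
    k=i/n; p,R=tcp(B+k*(W-B),r(38+4*k),T,.028)
    bot.move_straight(p,R,speed=.05); print(i,np.round(bot.read_ft_force(),2))
print(bot.read_time())
for c in("top","scene"):
    p,d=bot.capture(c); np.savez(f"pics/{c}1.npz",p=p,d=d); cv2.imwrite(f"pics/{c}1.png",p[:,:,::-1])
    Q=cloud(c,d).reshape(-1,3); s=(np.linalg.norm(Q[:,:2]-W,axis=1)<.04)
    for lo,hi in((.1,.155),(.205,.23)):
        q=Q[s&(Q[:,2]>lo)&(Q[:,2]<hi)]; print(c,lo,len(q),circ(q[:,:2]) if len(q)>5 else "",q.mean(0) if len(q) else "")
print("W",W)
```

```text
hover 3.6167 [ 0.35464949 -0.2063186   0.33443209] [ 0.35434502 -0.20542214  0.3343504 ]Traceback (most recent call last):
  File "<stdin>", line 7, in <module>
plant.IKError: the arm cannot follow that straight line within its joint ranges
```

Run:
```python
from h import *
r=np.radians; B=np.array([.472,-.1135])
print(np.round(bot.read_q(),2))
for t in(45,50,60):
  for h in (38,42,46):
    for bk in(.075,.06,.045):
      s=''
      for z in (.25,.18,.12,.06,0):
        q=bot.inverse_kinematics(*(lambda p,R:(p+[0,0,z],R))(*tcp(B,r(h),r(t),bk))); s+=('1' if q is not None else '0')
      print(t,h,bk,s,None if q is None else np.round(q,2))
```

```text
[ 1.33  0.41 -0.45  2.27 -1.05  0.83  0.88]
45 38 0.075 11111 [ 1.66  1.35 -1.19  2.37  1.75  0.36 -1.65]
45 38 0.06 11001 [ 1.62  1.35 -1.19  2.37  1.83  0.36 -1.76]
45 38 0.045 11001 [ 1.33  1.07 -0.71  2.38  3.99  0.23  2.33]
45 42 0.075 11111 [ 1.63  1.29 -1.12  2.31  1.42  0.28 -1.28]
45 42 0.06 11111 [ 1.62  1.35 -1.2   2.31  1.53  0.37 -1.41]
45 42 0.045 11111 [ 1.58  1.35 -1.19  2.32  1.62  0.36 -1.52]
45 46 0.075 11111 [ 1.6   1.26 -1.08  2.25  1.01  0.27 -0.83]
45 46 0.06 11111 [ 1.57  1.27 -1.1   2.25  1.14  0.27 -0.98]
45 46 0.045 11111 [ 1.55  1.3  -1.14  2.26  1.29  0.3  -1.15]
50 38 0.075 11101 [ 1.72  1.42 -1.19  2.35  1.66  0.32 -1.48]
50 38 0.06 11001 [ 1.68  1.42 -1.18  2.36  1.77  0.32 -1.61]
50 38 0.045 11001 [ 1.4   1.14 -0.71  2.36  4.2   0.26  2.22]
50 42 0.075 11111 [ 1.69  1.38 -1.14  2.29  1.28  0.28 -1.06]
50 42 0.06 11111 [ 1.65  1.37 -1.13  2.29  1.39  0.25 -1.19]
50 42 0.045 11101 [ 1.62  1.39 -1.15  2.3   1.53  0.27 -1.35]
50 46 0.075 11111 [ 1.4   1.08 -0.62  2.23 -1.09  0.34  1.33]
50 46 0.06 11111 [ 1.64  1.37 -1.14  2.23  1.04  0.3  -0.81]
50 46 0.045 11111 [ 1.61  1.37 -1.14  2.24  1.14  0.29 -0.93]
60 38 0.075 11101 [ 1.84  1.58 -1.18  2.3   1.31  0.29 -0.97]
60 38 0.06 11001 [ 1.8   1.57 -1.16  2.3   1.43  0.25 -1.11]
60 38 0.045 11001 [ 1.77  1.59 -1.19  2.31  1.59  0.27 -1.27]
60 42 0.075 11111 [ 1.57  1.26 -0.72  2.23 -1.07  0.34  1.43]
60 42 0.06 11111 [ 1.78  1.56 -1.18  2.24  1.06  0.31 -0.72]
60 42 0.045 11111 [ 1.75  1.57 -1.19  2.25  1.17  0.29 -0.85]
60 46 0.075 11111 [ 1.46  1.19 -0.59  2.17 -1.02  0.5   1.39]
60 46 0.06 11111 [ 1.46  1.21 -0.62  2.18 -1.06  0.46  1.4 ]
60 46 0.045 11111 [ 1.45  1.23 -0.66  2.19 -1.1   0.41  1.43]
```

Run:
```python
from h import *
r=np.radians; B=np.array([.472,-.1135]); W=O-.125*A
f=np.load("pics/scene0.npz");P=cloud("scene",f["d"])[185:255,130:180].reshape(-1,3);q=P[(P[:,2]>.03)&(P[:,2]<.11)];print("spray",len(q),circ(q[:,:2]))
bot.move_straight(bot.read_tcp_pos()+np.array([0,0,.15]),speed=.2)
qA=bot.inverse_kinematics(*tcp(B,r(44),r(50),.05)); print("qA",np.round(qA,2))
if qA[4]>0:
    q=np.array(qA); q[1]-=.9
    bot.goto_joints(q); print(bot.read_time(),bot.read_tcp_pos(),bot.read_ee_rot()[:,2])
    for z in (.3,.25,.2,.1,0):
        p,R=tcp(B,r(44),r(50),.055); s=bot.inverse_kinematics(p+[0,0,z],R); print(z,None if s is None else np.round(s,2))
```

```text
spray 808 (array([ 0.39063664, -0.41262059]), np.float64(0.03565725093984625))
qA [ 1.63  1.37 -1.14  2.27  1.28  0.27 -1.08]
6.4083 [ 0.37492331 -0.32978874  0.31870618] [ 0.50974677 -0.18313936 -0.84060586]
0.3 [ 1.68  0.51 -1.05  2.13 -0.66  0.76  0.39]
0.25 [ 1.65  0.62 -1.05  2.19 -0.62  0.61  0.42]
0.2 [ 1.62  0.75 -1.05  2.23 -0.55  0.47  0.43]
0.1 [ 1.65  1.12 -1.2   2.28  0.5   0.26 -0.48]
0 [ 1.64  1.38 -1.15  2.27  1.26  0.29 -1.05]
```

Run:
```python
from h import *
r=np.radians; B=np.array([.472,-.1135]); W=O-.125*A
print(bot.read_ft_force())
p,R=tcp(B,r(44),r(50),.055)
bot.movep(p+[0,0,.27],R); print(bot.read_time(),np.round(bot.read_q(),2))
for dz in (.2,.15,.1,.06,.03,0):
    try:
        bot.move_straight(p+[0,0,dz],R,speed=.1); print(dz,bot.read_time(),np.round(bot.read_q(),2),np.round(bot.read_ft_force(),2))
    except bot.IKError as e: print(dz,e)
for k in np.linspace(0,1,6):
    for h in (40,44,48):
        s=bot.inverse_kinematics(*tcp(B+k*(W-B),r(h),r(50),.028)); print('W',k,h,None if s is None else np.round(s,2))
```

```text
[ 0.0189028  -0.93294713 -0.96106474]
8.0833 [ 1.66  0.57 -1.05  2.17 -0.63  0.67  0.41]
0.2 8.9333 [ 1.6   0.72 -1.01  2.23 -0.62  0.49  0.49] [-0.76 -0.03  0.01]
0.15 9.5833 [ 1.57  0.84 -0.98  2.26 -0.6   0.36  0.55] [ 0.31 -0.83  0.64]
0.1 10.2333 [ 1.54  0.96 -0.95  2.28 -0.6   0.26  0.63] [-0.25 -0.66  0.45]
0.06 10.7833 [ 1.48  1.02 -0.84  2.28 -0.9   0.24  1.01] [-0.25 -0.47  0.24]
0.03 the arm cannot follow that straight line within its joint ranges
0 the arm cannot follow that straight line within its joint ranges
W 0.0 40 [ 1.6   1.42 -1.18  2.33  1.82  0.32 -1.69]
W 0.0 44 [ 1.58  1.39 -1.16  2.28  1.47  0.28 -1.29]
W 0.0 48 [ 1.56  1.37 -1.14  2.22  1.09  0.29 -0.88]
W 0.2 40 [ 1.28  1.14 -0.71  2.37  4.02  0.31  2.34]
W 0.2 44 [ 1.53  1.41 -1.18  2.31  1.75  0.31 -1.61]
W 0.2 48 [ 1.52  1.4  -1.17  2.25  1.39  0.3  -1.22]
W 0.4 40 [ 1.4   1.34 -1.06  2.4   2.65  0.31 -2.6 ]
W 0.4 44 [ 1.21  1.13 -0.71  2.34  4.1   0.3   2.26]
W 0.4 48 [ 1.46  1.41 -1.19  2.28  1.66  0.31 -1.52]
W 0.6000000000000001 40 [ 1.32  1.34 -1.06  2.42  2.75  0.39 -2.74]
W 0.6000000000000001 44 [ 1.33  1.33 -1.06  2.37  2.6   0.27 -2.55]
W 0.6000000000000001 48 [ 1.14  1.13 -0.71  2.31  4.2   0.28  2.14]
W 0.8 40 [ 1.24  1.35 -1.06  2.44  2.81  0.47 -2.85]
W 0.8 44 [ 1.25  1.33 -1.06  2.38  2.72  0.34 -2.71]
W 0.8 48 [ 1.07  1.13 -0.71  2.33  4.    0.32  2.3 ]
W 1.0 40 None
W 1.0 44 [ 1.17  1.34 -1.06  2.4   2.79  0.41 -2.82]
W 1.0 48 [ 1.19  1.33 -1.06  2.34  2.66  0.29 -2.66]
```

Run:
```python
from h import *
r=np.radians; B=np.array([.472,-.1135]); W=O-.09*A
for t in (30,38,46):
  for nm,xy,hs in (("B-",B,(50,55,60,65)),("B",B,(45,50,55,60,65)),("M",(B+W)/2,(45,50,55,60)),("W",W,(38,44,50,56)),("-.05",O-.05*A,(30,36,42,48)),("-.025",O-.025*A,(22,28,34)),("O",O,(16,22,28))):
    for h in hs:
      s=bot.inverse_kinematics(*tcp(xy,r(h),r(t),.065 if nm=="B-" else .028)); print(t,nm,h,None if s is None else np.round(s,2)[2:])
```

```text
30 B- 50 [-0.44  2.24 -1.04  0.24  1.03]
30 B- 55 [-0.43  2.19 -0.77  0.3   0.84]
30 B- 60 [-0.37  2.13 -0.7   0.39  0.84]
30 B- 65 [-0.3   2.07 -0.66  0.48  0.86]
30 B 45 [-1.06  2.29  1.54  0.35 -1.67]
30 B 50 [-1.07  2.24  1.3   0.38 -1.36]
30 B 55 [-0.41  2.2  -0.95  0.28  0.95]
30 B 60 [-0.41  2.15 -0.74  0.33  0.81]
30 B 65 [-0.35  2.1  -0.68  0.41  0.82]
30 M 45 [-1.05  2.29  1.81  0.38 -2.11]
30 M 50 [-1.06  2.24  1.56  0.37 -1.77]
30 M 55 [-1.07  2.19  1.33  0.39 -1.46]
30 M 60 [-0.41  2.15 -0.96  0.27  0.86]
30 W 38 [-0.69  2.3   2.75  0.29  2.89]
30 W 44 [-1.05  2.25  1.94  0.44 -2.4 ]
30 W 50 [-1.05  2.19  1.71  0.39 -2.05]
30 W 56 [-1.07  2.14  1.44  0.4  -1.68]
30 -.05 30 [-0.69  2.26  2.61  0.37  2.84]
30 -.05 36 [-1.05  2.22  2.03  0.52 -2.65]
30 -.05 42 [-1.05  2.17  1.87  0.45 -2.37]
30 -.05 48 [-1.06  2.12  1.65  0.42 -2.04]
30 -.025 22 [-0.69  2.24  2.49  0.46  2.76]
30 -.025 28 [-0.69  2.21  2.52  0.36  2.88]
30 -.025 34 [-1.05  2.17  1.99  0.54 -2.66]
30 O 16 [-0.69  2.2   2.38  0.51  2.73]
30 O 22 [-0.69  2.18  2.41  0.42  2.84]
30 O 28 [-0.51  2.15  2.82  0.26
[... 1523 characters left out ...]
M 50 [-1.19  2.25  1.65  0.34 -1.59]
46 M 55 [-1.14  2.18  1.23  0.29 -1.12]
46 M 60 [-0.63  2.12 -0.94  0.33  1.05]
46 W 38 [-0.88  2.4   3.09  0.54  2.9 ]
46 W 44 [-1.06  2.33  2.64  0.39 -2.8 ]
46 W 50 [-1.05  2.25  2.37  0.24 -2.45]
46 W 56 [-1.2   2.17  1.6   0.34 -1.58]
46 -.05 30 [-0.88  2.41  3.    0.72  2.79]
46 -.05 36 [-0.88  2.34  3.05  0.54  2.86]
46 -.05 42 [-1.06  2.27  2.63  0.41 -2.86]
46 -.05 48 [-1.05  2.19  2.39  0.26 -2.53]
46 -.025 22 [-1.06  2.42  2.73  0.96  2.93]
46 -.025 28 [-0.88  2.37  2.96  0.73  2.76]
46 -.025 34 [-0.88  2.31  3.01  0.56  2.83]
46 O 16 [-1.06  2.39  2.68  1.07  2.82]
46 O 22 [-1.06  2.36  2.7   0.91  2.94]
46 O 28 [-0.88  2.31  2.93  0.69  2.76]
```

```bash
cat > p1.py <<'E'
from h import *
r=np.radians; T=r(35); B=np.array([.472,-.1135]); W=O-.10*A
bot.move_straight(bot.read_tcp_pos()+np.array([0,0,.19]),speed=.15)
p,R=tcp(B,r(61),T,.048)
bot.movep(p+[0,0,.25],R); print(bot.read_time(),np.round(bot.read_q(),2))
for dz in (.1,.04,0):
    bot.move_straight(p+[0,0,dz],R,speed=.12); print(dz,np.round(bot.read_q(),2),np.round(bot.read_ft_force(),2))
for k in (0,.5,1):
    for h in (61,66,72):
        s=bot.inverse_kinematics(*tcp(B+k*(W-B),r(h),T,.028)); print('W',k,h,None if s is None else np.round(s,2))
print(bot.read_time(),bot.read_gripper_width()*94)
pc,d=bot.capture("scene"); cv2.imwrite("pics/s1.png",pc[:,:,::-1])
E
python3 p1.py
```

```text
12.6667 [ 1.18  0.46 -0.64  1.95 -0.44  0.91  0.37]
0.1 [ 1.14  0.72 -0.62  2.08 -0.41  0.56  0.49] [ 0.59 -0.07  0.41]
0.04 [ 1.12  0.84 -0.61  2.1  -0.4   0.43  0.54] [0.36 0.52 0.32]
0 [ 1.12  0.93 -0.6   2.11 -0.39  0.36  0.57] [ 0.08 -0.15 -0.62]
W 0 61 [ 1.09  0.93 -0.61  2.12 -0.41  0.32  0.55]
W 0 66 [ 1.05  0.93 -0.58  2.07 -0.36  0.41  0.57]
W 0 72 [ 1.02  0.93 -0.55  2.   -0.3   0.51  0.59]
W 0.5 61 [ 0.85  0.9  -0.5   2.14 -0.92  0.28  0.92]
W 0.5 66 [ 0.91  0.94 -0.62  2.08 -0.43  0.3   0.5 ]
W 0.5 72 [ 0.88  0.94 -0.58  2.02 -0.36  0.41  0.51]
W 1 61 [ 1.    1.15 -1.08  2.12  1.25  0.34 -1.34]
W 1 66 [ 0.68  0.91 -0.5   2.07 -0.87  0.29  0.79]
W 1 72 [ 0.73  0.95 -0.6   2.   -0.43  0.34  0.44]
15.2 43.938063636450686
```

View pics/s1.png

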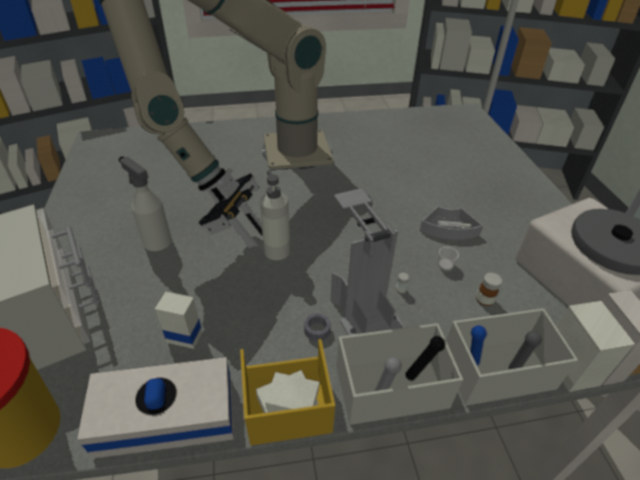

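The hand, at about (232,200), is low behind the bottle (275,225) and clear of the spray (150,220). Now the first push, to a point 100 mm in front of the home position.

```bash
cat > loc.py <<'E'
from h import *
def locate(near,tag,rad=.05):
    out=[]
    for c in("top","scene"):
        p,d=bot.capture(c); cv2.imwrite(f"pics/{c}{tag}.png",p[:,:,::-1])
        Q=cloud(c,d).reshape(-1,3); s=(np.linalg.norm(Q[:,:2]-near,axis=1)<rad)
        for lo,hi in((.06,.155),(.205,.224)):
            q=Q[s&(Q[:,2]>lo)&(Q[:,2]<hi)]
            if len(q)>5:
                m=circ(q[:,:2]) if lo<.1 else (q.mean(0)[:2],0); e=m[0]-O
                print(c,lo,len(q),np.round(m[0],4),round(float(m[1]),4),"stand frame",np.round([e@A,e@N],4))
E
python3 - <<'E'
from loc import *
r=np.radians; T=r(35); B=np.array([.472,-.1135]); W=O-.10*A
for bk in (.036,.031):
    bot.move_straight(tcp(B,r(61),T,bk)[0],speed=.04); print(bk,np.round(bot.read_ft_force(),2))
n=10
for i in range(1,n+1):
    k=i/n; p,R=tcp(B+k*(W-B),r(61+11*k),T,.030)
    bot.move_straight(p,R,speed=.05); print(i,np.round(bot.read_ft_force(),2))
print(bot.read_time()); locate(W,"2"); print(W)
E
```

```text
0.036 [-0.55 -0.44  0.52]
0.031 [ 0.39 -1.   -0.85]
1 [ 0.84 -0.41 -0.27]
2 [ 0.99 -1.24 -0.82]
3 [ 0.61 -1.51  0.36]
4 [ 0.77 -0.27 -0.21]
5 [ 0.77 -0.32  0.83]
6 [ 0.68 -1.2  -0.57]
7 [ 0.76 -0.29 -0.17]
8 [0.34 0.15 0.1 ]
9 [ 0.69 -1.36 -0.03]
10 [ 1.51 -0.25 -1.03]
20.825
top 0.06 53 [0.559  0.0258] 0.0321 stand frame [-0.1001  0.0005]
top 0.205 109 [0.5496 0.0222] 0.0 stand frame [-0.1101 -0.0011]
scene 0.06 843 [0.5594 0.0255] 0.0326 stand frame [-0.0998  0.    ]
scene 0.205 30 [0.5352 0.0152] 0.0 stand frame [-0.1257 -0.0049]
[0.55925841 0.02536752]
```

View pics/scene2.png

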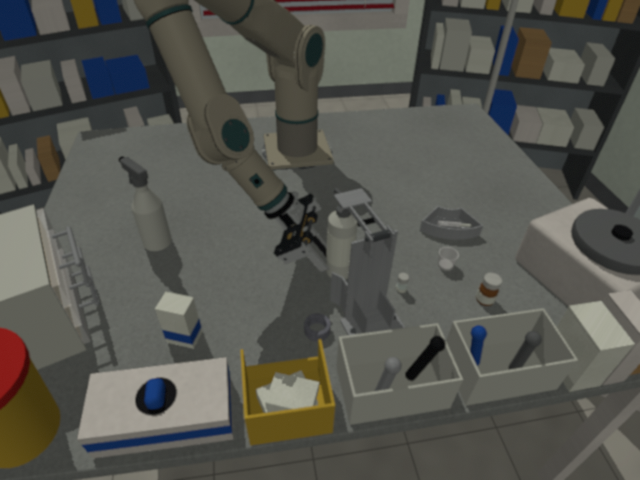

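The bottle stands upright at (340,240), right on the stand's axis and 100 mm short of home. Next I'll retreat, flip the wrist into the other arm posture and check the second push.

```bash
cat >> h.py <<'E'
F=np.diag([-1.,-1.,1.])
def tcpf(*a,**k):
    p,R=tcp(*a,**k); return p,R@F
E
python3 - <<'E'
from h import *
r=np.radians; W=O-.10*A
p,R=tcp(W,r(72),r(35),.10); 
bot.move_straight(p,R,speed=.12); bot.move_straight(p+[-.0,0,.27],R,speed=.25)
print(bot.read_time(),bot.read_ft_force(),np.round(bot.read_q(),2))
sh=lambda s:None if s is None else np.round(s,2)
for t in (40,46):
  for h in(36,42):
    for bk,z in((.06,.25),(.06,.15),(.06,.08),(.06,0),(.03,0)):
        p,R=tcpf(W,r(h),r(t),bk); print(t,h,bk,z,sh(bot.inverse_kinematics(p+[0,0,z],R)))
for s_,h in((-.05,34),(-.05,28),(0,28),(0,20)):
    print(s_,h,sh(bot.inverse_kinematics(*tcpf(O+s_*A,r(h),r(46),.03))))
E
```

```text
22.8917 [ 0.92041542 -0.21137219 -0.42981952] [ 0.88  0.5  -0.59  1.8  -0.42  0.98  0.28]
40 36 0.06 0.25 [ 1.04  0.34 -0.86  2.29 -1.04  0.32 -2.86]
40 36 0.06 0.15 [ 1.14  0.78 -1.21  2.4   2.14  0.23  0.35]
40 36 0.06 0.08 [ 1.03  0.92 -1.06  2.45  2.62  0.38 -0.02]
40 36 0.06 0 None
40 36 0.03 0 [ 0.96  1.19 -1.06  2.42  2.59  0.61  0.13]
40 42 0.06 0.25 [ 0.81  0.32 -0.51  2.23 -1.07  0.52 -2.71]
40 42 0.06 0.15 None
40 42 0.06 0.08 [ 0.88  0.78 -0.71  2.38  3.82  0.25 -1.11]
40 42 0.06 0 [ 1.07  1.18 -1.06  2.38  2.48  0.44  0.4 ]
40 42 0.03 0 [ 1.    1.18 -1.06  2.35  2.48  0.45  0.35]
46 36 0.06 0.25 None
46 36 0.06 0.15 None
46 36 0.06 0.08 None
46 36 0.06 0 None
46 36 0.03 0 [ 1.03  1.29 -1.06  2.45  2.77  0.64  0.09]
46 42 0.06 0.25 [ 1.23  0.5  -1.04  2.28 -1.01  0.31 -2.7 ]
46 42 0.06 0.15 None
46 42 0.06 0.08 [ 1.14  1.02 -1.06  2.41  2.83  0.26  0.  ]
46 42 0.06 0 [ 1.15  1.27 -1.06  2.4   2.68  0.43  0.33]
46 42 0.03 0 [ 1.07  1.27 -1.06  2.37  2.69  0.46  0.27]
-0.05 34 [ 0.95  1.27 -1.06  2.36  2.74  0.64  0.04]
-0.05 28 [ 0.89  1.28 -1.06  2.43  2.76  0.83 -0.1 ]
0 28 [ 0.83  1.26 -1.06  2.31  2.71  0.74 -0.08]
0 20 [ 0.74  1.27 -1.06  2.37  2.7   0.97 -0.24]
```

Run:
```python
from h import *
r=np.radians; W=O-.10*A
p,R=tcpf(W,r(42),r(44),.06); ql=np.array(bot.inverse_kinematics(p,R)); print(np.round(ql,2),p)
assert 2<ql[4]<3.2
def st(m): print(m,round(bot.read_time(),2),np.round(bot.read_tcp_pos(),3),np.round(bot.read_ee_rot()[:,2],2),np.round(bot.read_ft_force(),1))
q=np.array(bot.read_q()); q[1]=.1; bot.goto_joints(q); st("lift")
for a in (.2,.8):
    q=ql.copy(); q[1]=a; bot.goto_joints(q); st(a)
np.save("ql.npy",ql)
```

```text
[ 1.12  1.24 -1.06  2.39  2.62  0.44  0.35] [ 0.46459524 -0.05986758  0.09177596]
lift 23.56 [ 0.481 -0.087  0.529] [ 0.39  0.28 -0.88] [-0.3  0.4 -0.2]
0.2 26.12 [ 0.501 -0.136  0.434] [ 0.83 -0.18 -0.53] [ 0.8  0.8 -0.1]
0.8 27.03 [ 0.5   -0.132  0.225] [ 0.66  0.17 -0.73] [-0.5  0.1  0.7]
```

Run:
```python
from h import *
r=np.radians; W=O-.10*A
ql=np.load("ql.npy")
for a in (1.05,ql[1]):
    q=ql.copy(); q[1]=a; bot.goto_joints(q); print(a,round(bot.read_time(),2),np.round(bot.read_tcp_pos(),3),np.round(bot.read_ft_force(),1))
for bk in(.04,.033):
    p,R=tcpf(W,r(42),r(44),bk); bot.move_straight(p,R,speed=.06); print(bk,np.round(bot.read_q(),2),np.round(bot.read_ft_force(),1))
for s,h in((-.1,40),(-.075,38),(-.05,33),(-.025,27),(0,20)):
    x=bot.inverse_kinematics(*tcpf(O+s*A,r(h),r(44),.03)); print(s,h,None if x is None else np.round(x,2))
pc,d=bot.capture("scene"); cv2.imwrite("pics/s3.png",pc[:,:,::-1])
```

```text
1.05 27.5 [ 0.484 -0.098  0.146] [0.6 0.3 0.5]
1.2424726191640898 27.9 [ 0.466 -0.061  0.093] [ 0.5 -0.6 -0.2]
0.04 [ 1.08  1.25 -1.07  2.38  2.6   0.46  0.33] [-0.4 -0.1  0.4]
0.033 [ 1.06  1.25 -1.07  2.37  2.6   0.46  0.33] [-0.4  0.   1. ]
-0.1 40 [ 1.05  1.27 -1.09  2.39  2.6   0.53  0.29]
-0.075 38 [ 1.01  1.27 -1.11  2.36  2.58  0.57  0.27]
-0.05 33 [ 0.96  1.31 -1.15  2.36  2.55  0.71  0.2 ]
-0.025 27 [ 0.89  1.35 -1.21  2.36  2.52  0.87  0.12]
0 20 [ 0.73  1.24 -1.06  2.36  2.64  0.93 -0.23]
```

View pics/s3.png

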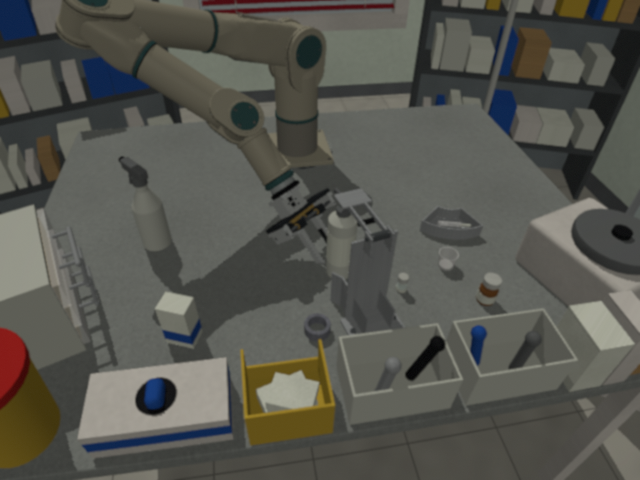

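The hand at (300,215) is now set behind the bottle (342,240) and below the paddle. Pushing along the axis while turning into it.

Run:
```python
from loc import *
r=np.radians
ss=np.arange(-.1,-.019,.01)
for s in ss:
    h=np.interp(s,[-.1,-.075,-.05,-.025,0],[41,38,33,27,21])
    p,R=tcpf(O+s*A,r(h),r(44),.030); bot.move_straight(p,R,speed=.05)
    f=np.array(bot.read_ft_force()); print(round(s,3),np.round(f,1))
    if np.linalg.norm(f[:2])>12: break
print(bot.read_time(),np.round(bot.read_q(),2),bot.read_tcp_pos()-p); locate(O-.02*A,"4",.034)
```

```text
-0.1 [ 0.1 -0.2  0.3]
-0.09 [-1.   0.8 -0.2]
-0.08 [-0.6  1.  -1.5]
-0.07 [-0.8  0.2 -0.7]
-0.06 [-1.1  0.4 -0.2]
-0.05 [-0.9  0.1 -0.3]
-0.04 [-0.7  1.  -1.4]
-0.03 [-0.8  0.8 -0.1]
-0.02 [-0.4  0.  -1.2]
31.6417 [ 0.86  1.32 -1.18  2.36  2.55  0.88  0.05] [ 1.57054187e-04 -1.10380959e-04 -6.02235275e-05]
top 0.205 79 [0.6352 0.0419] 0.0 stand frame [-0.0223  0.0001]
scene 0.06 223 [0.6405 0.0334] 0.0227 stand frame [-0.0189 -0.0093]
scene 0.205 65 [0.6295 0.0415] 0.0 stand frame [-0.0279  0.0009]
```

Run:
```python
from loc import *
r=np.radians; f0=None
for s in list(np.arange(-.017,-.003,.003))+list(np.arange(-.002,.0061,.001)):
    h=np.interp(s,[-.02,0],[25.8,20])
    p,R=tcpf(O+s*A,r(h),r(44),.030); bot.move_straight(p,R,speed=.03); bot.dwell(.1)
    f=np.mean([bot.read_ft_force() for _ in range(3)],0); fa=f[:2]@A; print(round(s,4),np.round(f,1),round(fa,1))
    if fa<-6: break
print(bot.read_time()); locate(O,"5",.034)
im=cv2.imread("pics/top5.png")[155:255,235:345]; im2=cv2.imread("pics/scene5.png")[160:350,270:430]
cv2.imwrite("pics/c5.png",cv2.convertScaleAbs(np.hstack([cv2.resize(im,(440,400),interpolation=2),cv2.resize(im2,(337,400),interpolation=2)]),alpha=1.6))
```

```text
-0.017 [-2.8  0.3  0.4] -2.6
-0.014 [-1.3  0.1 -0.6] -1.2
-0.011 [-1.9  0.5 -0.8] -1.8
-0.008 [-2.   1.  -0.1] -1.8
-0.005 [-1.3  0.5 -0.8] -1.2
-0.002 [-1.7 -0.4 -1.2] -1.7
-0.001 [-2.7 -0.1 -1.1] -2.6
0.0 [-2.6  0.4 -0.5] -2.4
0.001 [-2.1 -0.1 -1.7] -2.0
0.002 [-2.  -1.1 -0.8] -2.2
0.003 [-1.8 -0.7 -0.6] -1.9
0.004 [-4.  -1.2  0.2] -4.2
0.005 [-7.5 -2.9  2. ] -8.0
36.3
top 0.06 20 [0.6587 0.0479] 0.0321 stand frame [0.002 0.001]
top 0.205 70 [0.6507 0.0488] 0.0 stand frame [-0.0057  0.0036]
scene 0.06 70 [0.6605 0.0297] 0.0145 stand frame [-0.0001 -0.0172]
scene 0.205 76 [0.6579 0.048 ] 0.0 stand frame [0.0012 0.0013]
```

View pics/c5.png

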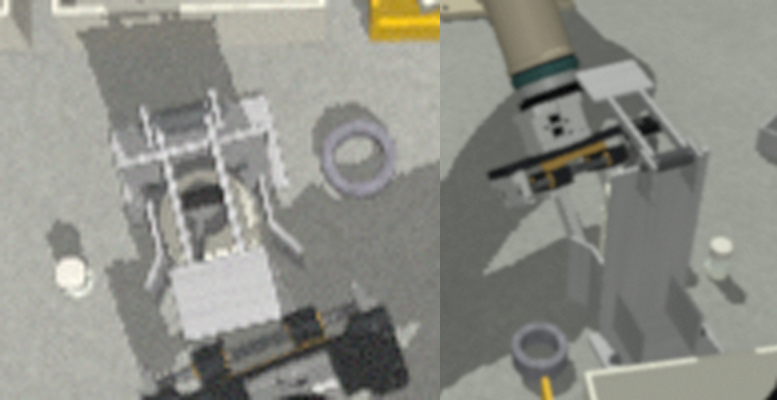

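The bottle is home: it shows inside the cheeks under the lever at (205,215), and the push force rose to 8 N against the back plate. I'll back out the way I came and lift clear.

Run:
```python
from loc import *
r=np.radians
for s,h,bk in((-.01,21,.03),(-.035,27,.035),(-.05,33,.04),(-.075,38,.04),(-.1,41,.04)):
    p,R=tcpf(O+s*A,r(h),r(44),bk); bot.move_straight(p,R,speed=.1)
q=np.array(bot.read_q())
for a in (.8,.3):
    q[1]=a; bot.goto_joints(q)
print(bot.read_time(),bot.read_tcp_pos(),np.round(bot.read_ft_force(),1))
bot.grip(0.0); locate(O,"6",.04)
P=O-.070*A
for f in (np.eye(3),F):
    x=bot.inverse_kinematics(np.r_[P,.245+.097+.1],rot(YAW,0)@f); print(None if x is None else np.round(x,2))
p,d=bot.capture("top"); Q=cloud("top",d).reshape(-1,3); t=Q[(Q[:,2]>.235)&(Q[:,2]<.255)&(np.linalg.norm(Q[:,:2]-P,axis=1)<.04)]; e=t.mean(0)[:2]-O; print("paddle",len(t),t.mean(0),e@A,e@N)
```

```text
39.8083 [ 0.52004204 -0.12074512  0.40974031] [-0.5 -0.4 -0.1]
top 0.06 44 [0.6618 0.0486] 0.0351 stand frame [0.0051 0.0011]
top 0.205 90 [0.6587 0.0493] 0.0 stand frame [0.0023 0.0023]
scene 0.06 167 [0.6646 0.047 ] 0.0319 stand frame [ 0.0075 -0.0011]
scene 0.205 81 [0.6599 0.0485] 0.0 stand frame [0.0033 0.0013]
[ 0.5   0.59 -1.06  1.47  0.52  1.38 -1.94]
[ 0.28  0.47 -0.6   1.48  0.27  1.28  1.43]
paddle 471 [0.59678176 0.03298288 0.2446965 ] -0.06171476784606866 -0.0004862439663141649
```

Run:
```python
from loc import *
P=O-.067*A; R=rot(YAW,0)@F
bot.movep(np.r_[P,.245+.097+.09],R)
bot.move_straight(np.r_[P,.245+.097+.012],speed=.15); bot.dwell(.3)
m=lambda:np.mean([bot.read_ft_force() for _ in range(4)],0)
f0=m(); print(bot.read_time(),f0,bot.read_tcp_pos())
z=.354
for zt in list(np.arange(.346,.312,-.004))+list(np.arange(.310,.288,-.0015)):
    bot.move_straight(np.r_[P,zt],speed=.04); f=m()-f0; print(round(zt-.097,4),np.round(f,1),round(bot.read_tcp_pos()[2]-.097,4))
    if f[2]>22: break
bot.dwell(.3); print(m()-f0,bot.read_time())
p,d=bot.capture("scene"); cv2.imwrite("pics/s7.png",cv2.resize(p[140:340,240:450,::-1],None,fx=2.9,fy=2.9))
```

```text
43.775 [ 0.22063729 -0.38777918  0.7528663 ] [0.59177347 0.03238656 0.35474003]
0.249 [-0.5  0.2 -1.1] 0.2485
0.245 [ 0.1  0.1 -0.6] 0.2448
0.241 [-0.9  1.2  0.9] 0.2408
0.237 [ 0.3  0.5 -0.3] 0.2369
0.233 [-0.5  0.5  2.7] 0.2332
0.229 [-0.3  0.5  2.6] 0.2293
0.225 [1.4 0.6 5.1] 0.2255
0.221 [1.8 0.8 4.9] 0.2218
0.217 [1.7 0.1 6.4] 0.2181
0.213 [2.1 0.6 6.8] 0.2143
0.2115 [1.6 0.6 8.1] 0.2131
0.21 [3.  0.9 9. ] 0.2118
0.2085 [2.5 0.9 8.8] 0.2104
0.207 [3.  0.5 8.2] 0.2089
0.2055 [2.5 1.1 8.8] 0.2074
0.204 [3.2 0.7 8.3] 0.2061
0.2025 [3.8 1.8 9.1] 0.2048
0.201 [ 3.2  0.4 10.1] 0.2034
0.1995 [ 2.8  0.6 13.5] 0.2024
0.198 [ 0.8  0.4 17.2] 0.2017
0.1965 [-1.5  0.3 23.2] 0.2012
[-0.94246082  0.49734068 22.98346695] 49.425
```

View pics/s7.png

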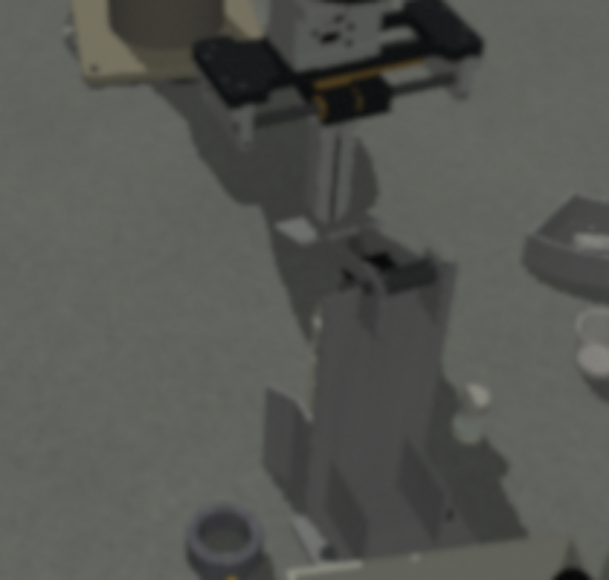

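The paddle at (325,228) is pressed down. The stop came after about 43 mm of travel, roughly 0.36 rad, with force rising sharply to 23 N, so the pump bottomed and not the lever's 0.42 stop. Now I'll let it spring back and check.

Run:
```python
from loc import *
P=O-.067*A; R=rot(YAW,0)@F
bot.move_straight(np.r_[P,.355],speed=.06)
bot.move_straight(np.r_[P,.46],speed=.2)
bot.move_straight(np.r_[.46,-.13,.46],speed=.2); bot.dwell(.3)
print(bot.read_time(),np.round(bot.read_ft_force(),1)); locate(O,"8",.04)
for c in("top","scene"):
    p,d=bot.capture(c); Q=cloud(c,d); 
    t=Q.reshape(-1,3); t=t[(t[:,2]>.19)&(t[:,2]<.26)&(np.linalg.norm(t[:,:2]-(O-.064*A),axis=1)<.022)]; print(c,"paddle z",len(t),np.median(t[:,2]))
    if c=="top":
        for nm,(u0,u1,v0,v1) in dict(vial=(245,262,213,232),tape=(312,337,182,208)).items():
            q=Q[v0:v1,u0:u1].reshape(-1,3);q=q[q[:,2]>.012]; print(nm,len(q),np.median(q,0))
im=cv2.imread("pics/top8.png")[150:330,150:500];im2=cv2.imread("pics/scene8.png")[140:350,100:500]
cv2.imwrite("pics/c8.png",cv2.convertScaleAbs(np.vstack([cv2.resize(im,(560,288),interpolation=2),cv2.resize(im2,(560,294),interpolation=2)]),alpha=1.5))
```

```text
52.8167 [ 0.1 -0.5 -0.6]
top 0.06 48 [0.6613 0.0485] 0.0351 stand frame [0.0046 0.001 ]
top 0.205 89 [0.6566 0.0491] 0.0 stand frame [0.0001 0.0026]
scene 0.06 159 [0.6637 0.0476] 0.0326 stand frame [ 0.0068 -0.0003]
scene 0.205 83 [0.6609 0.0479] 0.0 stand frame [0.0041 0.0005]
top paddle z 247 0.24499156664823607
vial 65 [0.63759766 0.15086419 0.04360156]
tape 178 [ 0.72336079 -0.0559601   0.02431859]
scene paddle z 223 0.2454999545362362
```

View pics/c8.png

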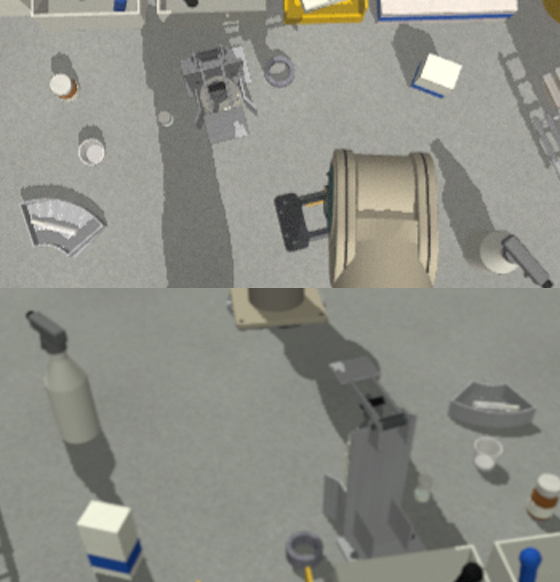

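The paddle is back at 245 mm. The bottle stands in the stand under the lever (top crop 220,95), within a millimetre of where it was before the press. The tape and vial haven't moved, and the arm is clear.

```bash
python3 -c "
from plant import bot
print(bot.sign_off(),bot.read_time())"
```

```text
the job is handed in; nothing more can be done
the job is handed in; nothing more can be done
```

The job is handed in at about 53 s of the 72 s allowed: the bottle was slid home against the back plate, the lever pressed until the pump bottomed (23 N) and released, the bottle left standing, and nothing else on the counter looked disturbed.

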